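# Press a carton home in the spring-loaded marking jig and hold it

## Task

Secure the hinged gate of the carton marking jig by turning its turnbutton level across the back of the gate, then lay the smaller of the two cartons lengthwise in the jig's channel and press it end-on against the sprung plunger until it is fully home on both stop pads. Press firmly but without crushing the carton, leave the larger carton and the other things on the table where they are, and finish while still holding the carton pressed home: do not let go.

Things in the scene. Friction and masses are not known exactly. Their poses are not given: they have to be found in the camera images.
- jig: fixed marking jig, left on the table: plywood plate x -95..125, y -77..89, top z 12 mm (channel floor). Origin at table level; +x = pressing direction, along the channel to the gate; z up. Channel open above and at its -x end, between two rails at |y| 36..46, x -95..40, tops z 22 mm. Hinge post at x 63, y -67, top z 58; latch post 20 mm square at x 60, y 68, top z 74 mm
- gate (a joint): swing of the aluminium gate plate across the channel's end (jig x 58..68, y -51..49 mm, top z 58 mm), rad: 0 = shut (start); to 1.3 as its +y end swings out to +x about an upright hinge at y -55 mm. Light friction only: pressed while the turnbutton is open it swings away; with it across it gives about 1.5 mm, then is blocked
- turnbutton (a joint): angle of the turnbutton, a steel bar 46 x 18 x 9 mm turning in the upright plane behind the gate about a pivot along jig x at x 70, y 68, z 54 mm, rad: 0 = level, pointing to -y across the gate's back (secured, hard stop), 1.5 = upright (open). Starts 1.0 to 1.45; stays where left, friction 0.05 N m (1.5 N at its pin)
- turnbutton_pin (a point): middle of the turnbutton's black round thumb pin, 12 mm diameter, 32 mm long, along jig x, on the back of the bar, 38 mm from the pivot; it spans jig x 79..111 mm, this point at x 95.5; at joint angle a it is at jig y = 68 - 38 cos(a), z = 54 + 38 sin(a) mm. Can be pinched or pushed from above
- plunger (a joint): travel of the sprung plunger, m: 0 = fully out, its round 20 mm steel face 20 mm in front of the stop pads, in mid channel at z = 34 mm; 0.020 = pushed back level with the stop pads. Spring: 3 N at the start, 0.25 N per mm, about 8 N when home; it pushes the carton back out when let go
- stop_pads: the hard stop: two black rubber pads 13 mm wide, 26 mm high (z 21 to 47 mm), 45 mm apart centre to centre on the front of the gate, one either side of the plunger; they give about 0.6 mm, then are hard (origin on the gate hinge: use stop_face for position)
- stop_face (a point): point midway between the two stop pads in the plane of their front faces: at jig x = 50, y = 0, z = 34 mm with the gate shut
- small_carton: the smaller closed cardboard carton, 62 x 101 x 40 mm (x, y, z; long side along its y), 0.08 to 0.17 kg, loose on the right of the table, its long side roughly along world y; origin at the centre of its underside. Either end may go first
- large_carton: the larger closed carton, 70 x 121 x 50 mm, white-sided, beside the smaller one (they may change places); origin at the centre of its underside. Leave it
- stamp: a wooden hand stamp 28 x 55 x 82 mm standing behind the work, origin under its centre. Leave it
- inkpad: a closed flat ink pad 100 x 68 x 20 mm behind the work, origin under its centre. Leave it
- notes: a sticky note pad 68 x 68 x 13 mm on the table before the jig's near end, origin under its centre. Leave it

How it is judged:
On the way, in this order (a step that is already met when the one before it is completed fails the run):
1. the turnbutton is turned level across the back of the shut gate, before the plunger is pressed (value of joint turnbutton below 0.25 rad and value of joint gate below 0.05 rad and value of joint plunger below 0.003 m), for 0.2 s.
2. the small carton lies in line in the channel and is pressed home on the stop pads (value of joint turnbutton below 0.25 rad and value of joint gate below 0.05 rad and value of joint plunger above 0.0175 m and contact force between small_carton and stop_pads above 1.5 N and angle between the y axis of small_carton and the x axis of jig, either way round below 0.06 rad and angle between small_carton's own z axis and vertical below 0.08 rad and z of small_carton in the frame of jig below 0.02 m and y of small_carton in the frame of jig between -0.008 and 0.008 m), for 0.2 s.
At the end, for the whole second after the job is handed in: Fingers hold the small carton (over 1 N) on the stop pads (over 1.5 N, plunger in 17.5 mm or more), at rest, under 8 mm off the floor, within 8 mm of mid channel and 0.06 rad of its line; turnbutton within 0.25 rad of level, gate within 0.05 rad of shut; large carton within 30 mm of its place (all of step 2 and contact force between the fingers and small_carton above 1 N and linear speed of small_carton below 0.01 m/s and distance of large_carton from where it was at the start of the episode below 0.03 m); the arm keeps its last pose, push and grip.
It fails at once if the carton is crushed against the stop pads (over 50 N) (contact force between small_carton and stop_pads above 50 N).
It fails at once if the larger carton, the stamp, the ink pad or the note pad is moved by more than 30 mm (distance of any of large_carton, stamp, inkpad, notes from where it was at the start of the episode above 0.03 m).
It also fails if it takes over 59 s, if anything falls off the work surface, if the arm or the gripper's body presses on something with over 40 N, if the wrist force passes 120 N, or if a joint passes its speed limit or range.

## Robot

A 7-joint arm with a two-finger parallel gripper is mounted at the origin on a cart in front of the work surface, level with it; the furniture and walls round the work are solid. World frame = base frame: x ahead of the robot, y to its left, z up, the work surface at z = 0. Lengths are in m, angles in rad, forces in N, time in s.
With the tool pointing down it reaches from about 0.4 to 0.85 m from the base axis. Payload 4.4 kg.
Tool frame: the origin (TCP) lies midway between the tips of the shut fingers; the grasp point (between the pads) lies 19 mm behind it (robot.grasp_offset is the distance from the TCP to the grasp point, in m); z points along the fingers, y is the direction in which the jaws open and shut (so a half turn about z gives the same grasp; the last joint's range is limited). The gripper opens to 94 mm and grips with 3 to 60 N. Pads are 16 mm wide; open, the fingers measure 119 mm over their backs; the gripper's body (75 mm by 177 mm) begins 78 mm behind the grasp point.
Start: joints at [1.062, 0.628, 0.038, 1.517, -0.027, 0.996, -0.02], TCP at [0.279, -0.587, 0.205] pointing down, gripper open.
Joint ranges: [-3.06, 3.06], [-0.37, 2.12], [-1.25, 1.32], [0.18, 2.47], [-1.1, 4.24], [0.23, 1.98], [-2.94, 2.94]. Speed limits (rad/s): [2.57, 2.57, 3.14, 3.14, 3.14, 3.14, 3.14].

## Interface

Orientations are given as a unit quaternion [x, y, z, w].
In Python, from plant import robot, cams, finder gives the robot as it stands.
- The arm moves only by the shell command python3 -m handwheel 'ROWS'. ROWS is JSON, a list that holds one entry, the list of rows, each a list of 7 numbers: the closure in counts, from 0 (fully open) to 255 (shut), then the shift along the tool's x, y, z in cm, then the turn, a rotation vector about the tool's x, y, z in rad. A call has exactly 5 rows; each row is the pose to reach, as a shift and turn from the pose measured when the call began, along the tool's axes at that moment; what a row does not reach only later rows make up. A row lasts 1/8 s, in which the tool goes at most 62.5 mm and 10.7 degrees, less where a joint would pass 70% of its speed; a pose out of reach is approached as far as the arm can. A call with a gripper value outside its range is refused whole. The fingers move at their own pace and stop on an object; the grip force is fixed at half the most. Time passes only in rows, so rows that repeat a pose let the fingers close, or fill a call up. It gives the time, the measured TCP pose, the force and the opening at its end, in the units of the state.
- robot.get_obs(): the state, without advancing time (a new reading comes with each control period).
- cams.get_image(name): name is "scene" or "top"; returns the picture (384x512x3 uint8, blue, green, red); there is no depth.
- cams.camera_model(name): a dict with "K" (3x3 intrinsics, pixels), "D" ([k1, k2, p1, p2, k3] as OpenCV has them; the pictures are not rectified), "extrinsics" (4x4, takes a point from camera to world coordinates). Camera axes: x right, y down, z forward; pixel columns grow to the right and rows downward; lengths in m; the calibration is good to about 2 mm. A picture is of the moment at which its call begins. camera_model takes no time and is no camera call.
- robot.close_job(): hands the job in, once; it reports no verdict.
Trained networks look in the newest picture that a camera, given by its name, has taken for a name from the list of things; names that differ only in an ending like _2 or _b are one class to them, and where a whole thing is asked for, a point or a joint stands for the part that bears it (a point fixed in the world has none). Each returns a list of dicts, best first, with "score" (0 to 1); they miss things now and then, are a little off and sometimes report something else, mostly with a low value. They report only what shows in the picture. A call takes as long as a camera call.
- finder.cut_out(camera, query): "mask" (384x512 bool, what is visible of it) and "pixel" ([column, row] in pixels, amid what is visible of it).
The state is a dict: "clock": time; "q": joint angles; "joint_vel": joint speeds; "effort": joint torques, N m; "position": TCP position; "tool_rot": TCP orientation; "force": force on the tool from outside, world axes, zero at the start; "moment": the same for the moment, N m; "width": opening from 0.0 (shut) to 1.0 (fully open).
Only numpy, scipy, OpenCV 4.12 (cv2) and the standard library are available. Lean on these libraries where they do the work, as an engineer would, in place of code of your own. Each camera call takes 0.05 s, during which the arm holds its last target. There are 200 camera calls.

## Working session

There is one attempt and no reset: what is moved stays moved. The work goes in short steps, Python scripts to look and compute and a shell command to move; the robot and the scene stay as the last step left them, time stands still between calls to the robot, and variables do not carry over. Pictures are saved under pics/ and viewed, about 8 in all and at most 12, crops included, and the job is handed in when it is done.

```bash
mkdir -p pics; ls
cat > h.py <<'E'
import numpy as np, cv2
from plant import robot, cams, finder
from scipy.spatial.transform import Rotation as R
def ray(cam,px):
    m=cams.camera_model(cam); K=np.array(m["K"]);D=np.array(m["D"]);T=np.array(m["extrinsics"])
    p=cv2.undistortPoints(np.array(px,float).reshape(-1,1,2),K,D).reshape(-1,2)
    d=np.c_[p,np.ones(len(p))]@T[:3,:3].T
    return T[:3,3],d
def onz(cam,px,z):
    o,d=ray(cam,px); return o+d*((z-o[2])/d[:,2])[:,None]
def proj(cam,P):
    m=cams.camera_model(cam); K=np.array(m["K"]);D=np.array(m["D"]);T=np.linalg.inv(np.array(m["extrinsics"]))
    r,_=cv2.Rodrigues(T[:3,:3]); return cv2.projectPoints(np.array(P,float).reshape(-1,1,3),r,T[:3,3],K,D)[0].reshape(-1,2)
E
python3 - <<'E'
from h import *
for c in("top","scene"):
    im=cams.get_image(c); cv2.imwrite(f"pics/{c}0.png",im)
    T=np.array(cams.camera_model(c)["extrinsics"]);print(c,T.round(3).tolist())
    for n in("jig","turnbutton_pin","small_carton","large_carton","gate","stamp","inkpad","notes"):
        for r in finder.cut_out(c,n)[:1]:
            m=r["mask"].astype(np.uint8);k=cv2.findContours(m,0,1)[0]; k=max(k,key=cv2.contourArea)
            print(n,round(r["score"],2),r["pixel"],m.sum(),[np.round(v,1) for v in cv2.minAreaRect(k)], onz(c,[r["pixel"]],0.03).round(3)[0])
print(robot.get_obs())
E
```

```text
pics
top [[0.027, -0.992, 0.124, 0.464], [-0.999, -0.03, -0.019, 0.136], [0.023, -0.123, -0.992, 0.997], [0.0, 0.0, 0.0, 1.0]]
jig 0.76 [212.2, 219.3] 6465 [array([213. , 219.2]), array([94. , 71.8]), np.float64(15.0)] [0.514 0.237 0.03 ]
turnbutton_pin 0.59 [173.4, 234.0] 132 [array([170.8, 233.6]), array([18.9, 11.3]), np.float64(7.6)] [0.478 0.325 0.03 ]
small_carton 0.78 [345.6, 168.0] 1197 [array([349. , 166.6]), array([27.2, 45.3]), np.float64(85.9)] [ 0.645 -0.074  0.03 ]
large_carton 0.8 [351.2, 237.5] 1630 [array([352.1, 238.6]), array([56. , 29.9]), np.float64(15.9)] [ 0.481 -0.088  0.03 ]
gate 0.74 [194.9, 211.0] 447 [array([193.1, 211.3]), array([25.2, 35.1]), np.float64(50.5)] [0.532 0.278 0.03 ]
stamp 0.62 [278.5, 128.8] 312 [array([280., 130.]), array([16., 22.]), np.float64(90.0)] [0.735 0.088 0.03 ]
inkpad 0.57 [241.9, 126.9] 1118 [array([242.3, 129.5]), array([42.1, 28.1]), np.float64(81.4)] [0.737 0.176 0.03 ]
notes 0.9 [292.8, 276.8] 860 [array([290.8, 276.4]), array([29.8, 29.1]), np.float64(80.5)] [0.387 0.047 0.03 ]
scene [[0.712, -0.516, 0.476, 0.15], [-0.702,
[... 997 characters left out ...]
71 0.032 0.03 ]
{'clock': 0.9, 'q': array([ 1.06216212,  0.62842019,  0.03849382,  1.51740165, -0.02700751,
        0.99631775, -0.02001684]), 'joint_vel': array([ 0.00098006, -0.00063351,  0.00151497,  0.00044721,  0.00113828,
        0.00087122,  0.00011028]), 'effort': array([-3.08573899e-04, -5.49580908e+01,  1.14274397e+00, -1.86949289e+01,
       -5.24502166e-02,  1.54786126e-02,  5.51426808e-05]), 'position': array([ 0.27855837, -0.58729025,  0.20546468]), 'tool_rot': array([ 9.75591713e-01,  2.19592368e-01,  1.85513007e-05, -1.94111587e-05]), 'force': array([-0.79094679,  0.22989148,  0.98295367]), 'moment': array([ 0.06501474, -0.03346649,  0.00885582]), 'width': 0.9988805654389905}
```

Run:
```python
import cv2
a=cv2.imread("pics/top0.png")[90:310,120:400];b=cv2.imread("pics/scene0.png")[120:340,140:420]
cv2.imwrite("pics/v1.png",cv2.resize(a,None,fx=2.7,fy=2.7,interpolation=2));cv2.imwrite("pics/v2.png",cv2.resize(b,None,fx=2.7,fy=2.7,interpolation=2))
```

```text
(no output)
```

View pics/v1.png

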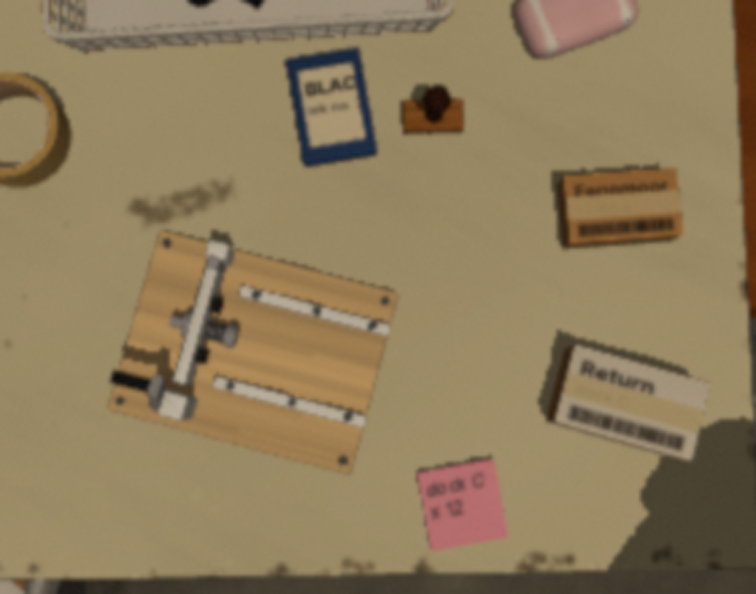

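View pics/v2.png

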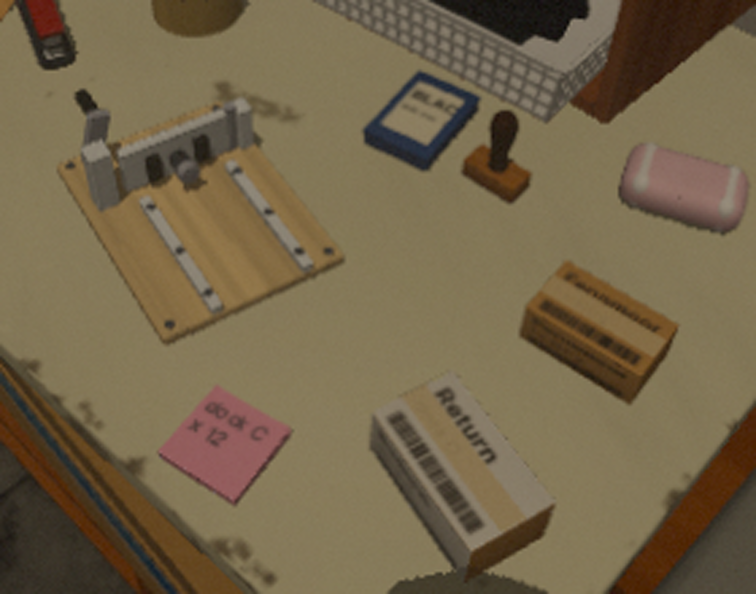

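```bash
cat > fit.py <<'E'
from h import *
from scipy.optimize import least_squares, minimize
def tw(p,P):
    c,s=np.cos(p[2]),np.sin(p[2]); P=np.array(P,float)
    return np.c_[p[0]+c*P[:,0]-s*P[:,1],p[1]+s*P[:,0]+c*P[:,1],P[:,2]]
def pinpt(a): return [.0955,.068-.038*np.cos(a),.054+.038*np.sin(a)]
def fitbox(name,dim,p0):
    l,w,h=np.array(dim)/2
    B=[[sx*l,sy*w,z] for sx in(-1,1) for sy in(-1,1) for z in(0,2*h)]
    M={}
    for c in("top","scene"):
        cams.get_image(c); M[c]=finder.cut_out(c,name)[0]["mask"].astype(np.uint8)
    def cost(p,pr=False):
        t=0
        for c,m in M.items():
            hull=cv2.convexHull(proj(c,tw(p,B)).astype(np.float32))
            g=np.zeros((384*4,512*4),np.uint8); cv2.fillConvexPoly(g,np.round(hull*4+1.5).astype(np.int32),1)
            g=cv2.resize(g.astype(np.float32),(512,384),interpolation=cv2.INTER_AREA)
            i=np.minimum(g,m).sum(); u=np.maximum(g,m).sum(); t+=1-i/u
        return t
    r=minimize(cost,p0,method="Nelder-Mead",options=dict(initial_simplex=np.array(p0)+np.array([[0,0,0],[.01,0,0],[0,.01,0],[0,0,.15]])))
    return r.x,r.fun
E
python3 - <<'E'
from fit import *
S=2.7
J=[[125,-77,12],[-95,-77,12],[-95,89,12],[125,89,12]]
top=np.array([[160,232],[397,293],[350,472],[108,408]])/S+[120,90]
# rail ends: -y rail x40 / -95 ; +y rail
Jr=[[40,-41,22],[-95,-41,22],[40,41,22],[-95,41,22]]
topr=np.array([[241,291],[390,329],[214,383],[366,422]])/S+[120,90]
Js=[[-95,-77,12],[-95,89,12],[125,89,12]]
sc=np.array([[343,260],[168,342],[60,165]])/S+[140,120]
def res(p):
    return np.concatenate([(proj("top",tw(p,np.array(J+Jr)/1e3))-np.r_[top,topr]).ravel(),(proj("scene",tw(p,np.array(Js)/1e3))-sc).ravel()])
r=least_squares(res,[.52,.24,1.32],loss="soft_l1");p=r.x;print("jig",p.round(4));print(res(p).reshape(-1,2).round(1).tolist())
for a in np.arange(.9,1.5,.1): print(round(a,1),proj("top",tw(p,[pinpt(a)])).round(1),proj("scene",tw(p,[pinpt(a)])).round(1))
print(fitbox("small_carton",[.062,.101,.040],[.645,-.08,0]))
print(fitbox("large_carton",[.070,.121,.050],[.48,-.09,-.2]))
E
```

```text
jig [0.5164 0.2168 1.3452]
[[0.2, -1.3], [1.4, -0.8], [1.2, 1.2], [-0.0, 1.2], [0.1, -0.2], [0.3, 0.1], [0.7, -0.4], [0.4, -0.3], [-0.8, -3.3], [-3.8, -1.7], [-4.3, -0.9]]
0.9 [[171.3 225.8]] [[175.8 158.4]]
1.0 [[170.7 227.1]] [[174.4 158.2]]
1.1 [[170.1 228.6]] [[173.  158.1]]
1.2 [[169.5 230.1]] [[171.4 158.1]]
1.3 [[168.9 231.7]] [[169.8 158.3]]
1.4 [[168.4 233.4]] [[168.2 158.6]]
(array([ 0.65011535, -0.08792174,  0.09191935]), np.float64(0.16986745595932007))
(array([ 0.47795686, -0.09269018, -0.24546934]), np.float64(0.17872387170791626))
```

```bash
cat > go.py <<'E'
import sys
from h import *
# args: sets of x,y,z,yaw in world (tool x at yaw, pointing down) ; or j:x,y,z in jig frame
JIG=[.5164,.2168,1.3452]
o=robot.get_obs(); p=o["position"]; Q=R.from_quat(o["tool_rot"])
print("t",o["clock"],"p",p.round(4),"f",o["force"].round(1),"w",round(o["width"],3),"q",o["q"].round(2))
c,s=np.cos(JIG[2]),np.sin(JIG[2]); d=p[:2]-JIG[:2]; x=Q.as_matrix()
print("jig",np.round([c*d[0]+s*d[1],-s*d[0]+c*d[1],p[2]],4),"yaw",np.arctan2(x[1,0],x[0,0]).round(4),"tilt",np.degrees(np.arccos(-x[2,2])).round(2))
for a in sys.argv[1:]:
    if a[0]=="j":
        v=list(map(float,a[2:].split(","))); T=[JIG[0]+c*v[0]-s*v[1],JIG[1]+s*v[0]+c*v[1],v[2]]; yaw=JIG[2]
    else: *T,yaw=map(float,a.split(","))
    D=R.from_euler("z",yaw)*R.from_quat([1,0,0,0])
    print(a,"cm",(Q.inv().apply(np.array(T)-p)*100).round(2),"rv",(Q.inv()*D).as_rotvec().round(3))
E
python3 go.py 0.4,-0.35,.21,.75 0.53,-0.1,.21,1.1 j:.0975,.055,.17
```

```text
t 1.3 p [ 0.2785 -0.5873  0.2055] f [ 0.1 -0.3  0.5] w 1.003 q [ 1.06  0.63  0.04  1.52 -0.03  1.   -0.02]
jig [-0.8369  0.052   0.2055] yaw 0.4428 tilt 0.0
0.4,-0.35,.21,.75 cm [ 21.14 -16.24  -0.45] rv [-0.    -0.    -0.307]
0.53,-0.1,.21,1.1 cm [ 43.6  -33.26  -0.45] rv [-0.    -0.    -0.657]
j:.0975,.055,.17 cm [ 57.67 -73.53   3.55] rv [-0.    -0.    -0.902]
```

```bash
python3 -m handwheel '[[[0,4.5,-3.5,0,0,0,-0.07],[0,9,-7,0,0,0,-0.14],[0,13.5,-10.5,0,0,0,-0.21],[0,18,-14,0,0,0,-0.28],[0,22.5,-17.5,0,0,0,-0.35]]]'; python3 go.py 0.53,-0.1,.21,1.1
```

```text
clock: 1.92
position: [0.4077, -0.3312, 0.2058]
tool_rot: [0.922, 0.387, 0.0, 0.0]
force: [1.6, 0.2, -0.4]
width: 1.0
t 1.925 p [ 0.4077 -0.3312  0.2058] f [ 1.6  0.2 -0.4] w 1.0 q [ 0.68  0.45 -0.07  1.86  0.04  0.83 -0.19]
jig [-0.5585 -0.0166  0.2058] yaw 0.795 tilt 0.05
0.53,-0.1,.21,1.1 cm [25.07 -7.46 -0.42] rv [ 0.001 -0.    -0.305]
```

```bash
python3 -m handwheel '[[[0,5,-1.5,0,0,0,-0.06],[0,10,-3,0,0,0,-0.12],[0,15,-4.5,0,0,0,-0.18],[0,20,-6,0,0,0,-0.24],[0,25,-7.5,0,0,0,-0.3]]]'; python3 go.py  j:.0975,.055,.17
```

```text
clock: 2.55
position: [0.5301, -0.0989, 0.206]
tool_rot: [0.853, 0.521, 0.0, 0.001]
force: [-0.5, 0.4, 0.5]
width: 0.997
t 2.55 p [ 0.5301 -0.0989  0.206 ] f [-0.5  0.4  0.5] w 0.997 q [ 0.25  0.47 -0.17  1.83  0.11  0.85 -0.45]
jig [-0.3046 -0.0839  0.206 ] yaw 1.0967 tilt 0.1
j:.0975,.055,.17 cm [ 35.56 -23.36   3.56] rv [ 0.002  0.    -0.248]
```

```bash
python3 -m handwheel '[[[0,4.8,-3.2,0,0,0,-0.05],[0,9.6,-6.4,0,0,0,-0.1],[0,14.4,-9.6,0,0,0,-0.15],[0,19.2,-12.8,0,0,0,-0.2],[0,24,-16,0,0,0,-0.248]]]'; python3 go.py  j:.0975,.055,.16
```

```text
clock: 3.18
position: [0.4972, 0.1894, 0.206]
tool_rot: [0.782, 0.623, 0.001, 0.001]
force: [0.3, 0.9, -0.1]
width: 1.0
t 3.175 p [0.4972 0.1894 0.206 ] f [ 0.3  0.9 -0.1] w 1.0 q [-0.23  0.47 -0.27  1.84  0.16  0.85 -0.8 ]
jig [-0.031   0.0126  0.206 ] yaw 1.3459 tilt 0.14
j:.0975,.055,.16 cm [12.85 -4.24  4.59] rv [0.002 0.    0.001]
```

```bash
python3 -m handwheel '[[[0,4.5,-1.5,1,0,0,0],[0,9,-3,2.5,0,0,0],[0,12.85,-4.2,4.4,0,0,0],[0,12.85,-4.2,4.6,0,0,0],[0,12.85,-4.2,4.6,0,0,0]]]'; python3 go.py  j:.0975,.055,.071
python3 - <<'E'
from h import *
from fit import *
t=cams.get_image("top");s=cams.get_image("scene")
a=cv2.resize(t[160:300,110:250],None,fx=2.8,fy=2.8,interpolation=2);b=cv2.resize(s[80:220,110:250],None,fx=2.8,fy=2.8,interpolation=2)
cv2.imwrite("pics/v3.png",np.hstack([a,b]))
E
```

```text
clock: 3.8
position: [0.4852, 0.3229, 0.1598]
tool_rot: [0.782, 0.623, 0.0, 0.001]
force: [0.9, -0.7, -0.4]
width: 0.997
t 3.8 p [0.4852 0.3229 0.1598] f [ 0.9 -0.7 -0.4] w 0.997 q [-0.48  0.59 -0.25  1.75  0.19  0.82 -1.04]
jig [0.0965 0.0542 0.1598] yaw 1.3454 tilt 0.17
j:.0975,.055,.071 cm [ 0.12 -0.11  8.88] rv [0.003 0.002 0.   ]
```

View pics/v3.png

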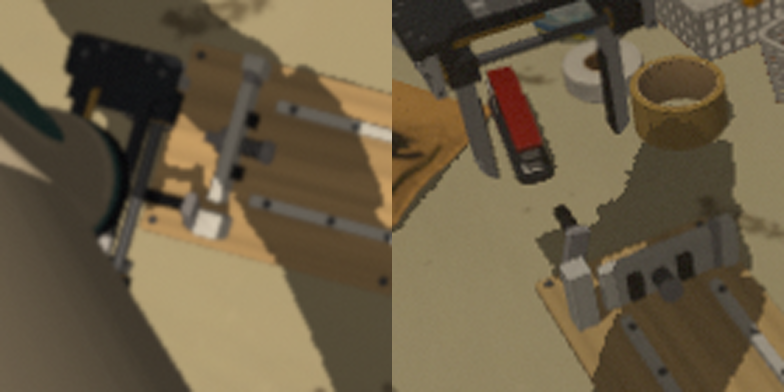

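Run:
```python
from h import *
p=robot.get_obs()["position"]
f=lambda P:((proj("scene",[P])[0]-[110,80])*2.8+[392,0]).round(1)
Q=R.from_quat(robot.get_obs()["tool_rot"]).as_matrix()
print(f(p),f(p+Q[:,1]*.052),f(p-Q[:,1]*.052),"pin tgt",f([.4846,.324,.0897]),f([.4846,.324,.071]))
```

```text
[550.9 147.9] [613.7 125.2] [485.7 171.6] pin tgt [562.2 217.4] [565.6 234.5]
```

```bash
python3 -m handwheel '[[[0,0.1,-0.1,4,0,0,0],[0,0.1,-0.1,8.4,0,0,0],[120,0.1,-0.1,8.9,0,0,0],[200,0.1,-0.1,8.9,0,0,0],[200,0.1,-0.1,8.9,0,0,0]]]'; python3 go.py; python3 -m handwheel '[[[255,0,0,0,0,0,0],[255,0,0,0,0,0,0],[255,0,0,0,0,0,0],[255,0,0,0,0,0,0],[255,0,0,0,0,0,0]]]';python3 go.py
```

```text
clock: 4.53
position: [0.4868, 0.324, 0.0733]
tool_rot: [0.783, 0.622, 0.002, 0.002]
force: [0.5, 0.2, 1.0]
width: 0.717
t 4.525 p [0.4868 0.324  0.0733] f [0.5 0.2 1. ] w 0.717 q [-0.5   0.71 -0.21  1.82  0.24  0.63 -1.09]
jig [0.0979 0.0529 0.0733] yaw 1.343 tilt 0.34
clock: 5.15
position: [0.4867, 0.3241, 0.0732]
tool_rot: [0.783, 0.622, 0.002, 0.002]
force: [-0.0, 0.1, -0.8]
width: 0.187
t 5.15 p [0.4867 0.3241 0.0732] f [-0.   0.1 -0.8] w 0.187 q [-0.5   0.71 -0.21  1.82  0.24  0.63 -1.09]
jig [0.0979 0.053  0.0732] yaw 1.3431 tilt 0.33
```

```bash
python3 -m handwheel '[[[255,0,0,0,0,0,0],[255,0,0,0,0,0,0],[255,0,0,0,0,0,0],[255,0,0,0,0,0,0],[255,0,0,0,0,0,0]]]';python3 go.py
```

```text
clock: 5.78
position: [0.4862, 0.324, 0.073]
tool_rot: [0.783, 0.622, 0.002, 0.001]
force: [-2.4, 0.8, -1.8]
width: 0.113
t 5.775 p [0.4862 0.324  0.073 ] f [-2.4  0.8 -1.8] w 0.113 q [-0.5   0.71 -0.21  1.82  0.24  0.63 -1.09]
jig [0.0978 0.0535 0.073 ] yaw 1.3432 tilt 0.28
```

```bash
python3 -m handwheel '[[[255,0,0.4,0.2,0,0,0],[255,0,0.75,0.4,0,0,0],[255,0,1.1,0.7,0,0,0],[255,0,1.45,1.07,0,0,0],[255,0,1.45,1.07,0,0,0]]]';python3 go.py
```

```text
clock: 6.4
position: [0.5, 0.3206, 0.0615]
tool_rot: [0.783, 0.622, 0.001, 0.001]
force: [-4.1, 2.6, -3.6]
width: 0.12
t 6.4 p [0.5    0.3206 0.0615] f [-4.1  2.6 -3.6] w 0.12 q [-0.49  0.74 -0.21  1.8   0.25  0.63 -1.07]
jig [0.0975 0.0392 0.0615] yaw 1.3432 tilt 0.21
```

```bash
python3 -m handwheel '[[[255,0,0.43,0.63,0,0,0],[255,0,0.72,1.32,0,0,0],[255,0,0.87,1.99,0,0,0],[255,0,0.9,2.4,0,0,0],[255,0,0.9,2.5,0,0,0]]]';python3 go.py
```

```text
clock: 7.02
position: [0.51, 0.3184, 0.0364]
tool_rot: [0.783, 0.622, 0.002, 0.002]
force: [-0.6, 0.0, 0.4]
width: 0.116
t 7.025 p [0.51   0.3184 0.0364] f [-0.6  0.   0.4] w 0.116 q [-0.48  0.79 -0.2   1.79  0.26  0.59 -1.07]
jig [0.0976 0.0289 0.0364] yaw 1.3429 tilt 0.31
```

```bash
python3 -m handwheel '[[[255,0,0,0.2,0,0,0],[255,0,0,0.4,0,0,0],[255,0,0,0.4,0,0,0],[255,0,0,0.4,0,0,0],[255,0,0,0.4,0,0,0]]]';python3 go.py
```

```text
clock: 7.65
position: [0.5104, 0.3184, 0.0323]
tool_rot: [0.783, 0.622, 0.002, 0.002]
force: [0.5, 1.0, -2.9]
width: 0.117
t 7.65 p [0.5104 0.3184 0.0323] f [ 0.5  1.  -2.9] w 0.117 q [-0.49  0.79 -0.2   1.79  0.26  0.58 -1.07]
jig [0.0977 0.0286 0.0323] yaw 1.3428 tilt 0.34
```

```bash
python3 -m handwheel '[[[0,0,0,0,0,0,0],[0,0,0,0,0,0,0],[0,0,0,0,0,0,0],[0,0,0,-4,0,0,0],[0,0,0,-9,0,0,0]]]';python3 go.py
python3 - <<'E'
from fit import *
t=cams.get_image("top");s=cams.get_image("scene")
a=cv2.resize(t[160:300,110:250],None,fx=2.8,fy=2.8,interpolation=2);b=cv2.resize(s[80:220,110:250],None,fx=2.8,fy=2.8,interpolation=2)
cv2.imwrite("pics/v4.png",np.hstack([a,b]))
J=[.5164,.2168,1.3452]
for x in(0,.2,.4): print(x,((proj("scene",tw(J,[pinpt(x)]))[0]-[110,80])*2.8+[392,0]).round(1))
E
```

```text
clock: 8.28
position: [0.5091, 0.3178, 0.1224]
tool_rot: [0.783, 0.622, 0.001, 0.002]
force: [0.9, 0.5, 0.6]
width: 0.611
t 8.275 p [0.5091 0.3178 0.1224] f [0.9 0.5 0.6] w 0.611 q [-0.46  0.66 -0.24  1.74  0.22  0.76 -1.03]
jig [0.0968 0.0297 0.1224] yaw 1.3429 tilt 0.23
0 [597.5 240. ]
0.2 [595.4 233.7]
0.4 [591.8 228.1]
```

View pics/v4.png

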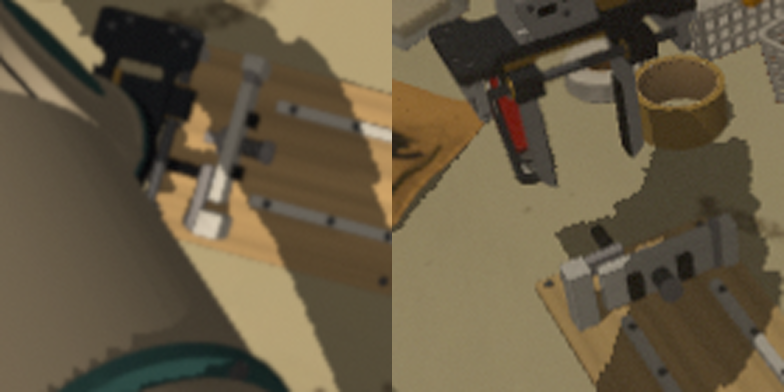

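```bash
python3 -m handwheel '[[[0,-1,0,-4,0,0,0],[0,-6,1,-8,0,0,-0.05],[0,-12,2,-8,0,0,-0.1],[0,-18,4,-8,0,0,-0.15],[0,-23.5,6,-8,0,0,-0.2]]]';python3 go.py 0.65,-.088,.16,1.663
```

```text
clock: 9.0
position: [0.517, 0.0756, 0.206]
tool_rot: [0.716, 0.698, 0.007, 0.003]
force: [0.9, -0.6, 0.5]
width: 0.999
t 9.0 p [0.517  0.0756 0.206 ] f [ 0.9 -0.6  0.5] w 0.999 q [ 0.04  0.45 -0.33  1.88  0.19  0.83 -0.42]
jig [-0.1375 -0.0321  0.206 ] yaw 1.5443 tilt 0.88
0.65,-.088,.16,1.663 cm [-16.03  13.67   4.7 ] rv [ 0.014 -0.005 -0.119]
```

```bash
python3 -m handwheel '[[[0,-4,3.5,1,0,0,-0.03],[0,-8,7,2,0,0,-0.06],[0,-12,10.5,3,0,0,-0.09],[0,-16,13.7,4.7,0.014,-0.005,-0.12],[0,-16,13.7,4.7,0.014,-0.005,-0.12]]]';python3 go.py 0.65,-.088,.16,1.663;python3 - <<'E'
from fit import *
t=cams.get_image("top");s=cams.get_image("scene")
J=[.650,-.088,.092]
P=tw(J,[[a*.031,b*.0505,z] for z in(.04,) for a,b in((-1,-1),(-1,1),(1,1),(1,-1))])
def draw(c,im,x,y):
    im=cv2.resize(im[y:y+140,x:x+140],None,fx=2.8,fy=2.8,interpolation=2)
    cv2.polylines(im,[((proj(c,P)-[x,y]+.5)*2.8).round().astype(np.int32)],True,(0,0,255),1); return im
cv2.imwrite("pics/v5.png",np.hstack([draw("top",t,280,100),draw("scene",s,290,160)]))
E
```

```text
clock: 9.62
position: [0.6504, -0.0932, 0.1569]
tool_rot: [0.676, 0.737, -0.002, -0.0]
force: [-0.6, 0.6, -0.6]
width: 0.997
t 9.625 p [ 0.6504 -0.0932  0.1569] f [-0.6  0.6 -0.6] w 0.997 q [ 0.28  0.71 -0.32  1.54  0.26  0.94 -0.03]
jig [-0.2721 -0.2     0.1569] yaw 1.6576 tilt 0.2
0.65,-.088,.16,1.663 cm [ 0.52  0.   -0.32] rv [-0.003  0.002 -0.005]
```

View pics/v5.png

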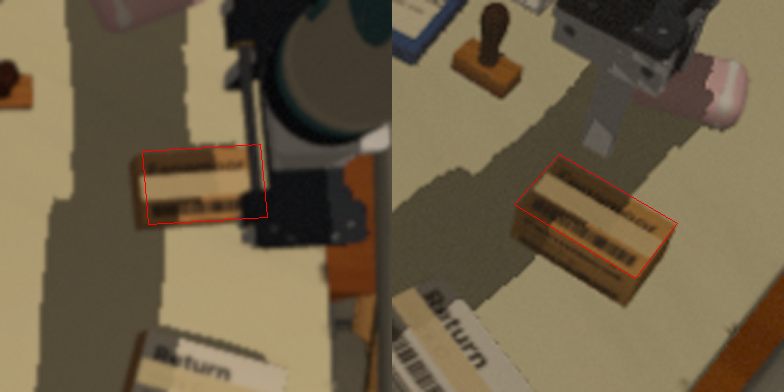

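```bash
python3 -m handwheel '[[[0,0.4,0,4,0,0,0],[0,0.4,0,8,0,0,0],[0,0.4,0,12,0,0,0],[0,0.4,0,14.1,0,0,0],[100,0.4,0,14.2,0,0,0]]]';python3 -m handwheel '[[[255,0,0,0,0,0,0],[255,0,0,0,0,0,0],[255,0,0,0,0,0,0],[255,0,0,0,0,0,0],[255,0,0,0,0,0,0]]]'; python3 go.py
```

```text
clock: 10.35
position: [0.648, -0.0823, 0.0162]
tool_rot: [0.673, 0.74, -0.001, -0.002]
force: [-1.3, -0.4, -0.3]
width: 0.926
clock: 10.98
position: [0.6488, -0.0823, 0.0175]
tool_rot: [0.673, 0.739, -0.0, -0.001]
force: [-2.0, 0.5, 6.7]
width: 0.654
t 10.975 p [ 0.6488 -0.0823  0.0175] f [-2.   0.5  6.7] w 0.654 q [ 0.24  0.88 -0.27  1.63  0.33  0.68 -0.1 ]
jig [-0.2619 -0.1959  0.0175] yaw 1.6646 tilt 0.13
```

```bash
python3 -m handwheel '[[[255,0,0,-2,0,0,0],[255,0,0,-5,0,0,0],[255,0,0,-8,0,0,0],[255,0,0,-10,0,0,0],[255,0,0,-10,0,0,0]]]'; python3 go.py j:-.035,0,.12
```

```text
clock: 11.6
position: [0.6506, -0.0826, 0.1202]
tool_rot: [0.673, 0.739, 0.001, 0.001]
force: [0.6, 0.2, -1.7]
width: 0.653
t 11.6 p [ 0.6506 -0.0826  0.1202] f [ 0.6  0.2 -1.7] w 0.653 q [ 0.27  0.74 -0.32  1.58  0.28  0.86 -0.06]
jig [-0.2618 -0.1978  0.1202] yaw 1.6644 tilt 0.17
j:-.035,0,.12 cm [ 2.774e+01 -1.166e+01  1.000e-02] rv [ 0.003 -0.001  0.319]
```

```bash
python3 -m handwheel '[[[255,3.5,-1.5,0,0,0,0.06],[255,8,-3.4,0,0,0,0.12],[255,13,-5.5,0,0,0,0.18],[255,17.5,-7.4,0,0,0,0.24],[255,21,-8.8,0,0.003,0,0.319]]]'; python3 go.py j:-.035,0,.12
```

```text
clock: 12.22
position: [0.5414, 0.1202, 0.1196]
tool_rot: [0.782, 0.623, -0.0, -0.001]
force: [-0.3, 0.4, -0.6]
width: 0.654
t 12.225 p [0.5414 0.1202 0.1196] f [-0.3  0.4 -0.6] w 0.654 q [-0.13  0.61 -0.21  1.87  0.19  0.68 -0.67]
jig [-0.0885 -0.046   0.1196] yaw 1.3447 tilt 0.14
j:-.035,0,.12 cm [ 5.35 -4.6  -0.03] rv [-0.002 -0.001 -0.001]
```

```bash
python3 -m handwheel '[[[255,2,-1.8,0,0,0,0],[255,4,-3.5,0,0,0,0],[255,5.35,-4.6,1,0,0,0],[255,5.35,-4.6,2.5,0,0,0],[255,5.35,-4.6,4,0,0,0]]]'; python3 go.py j:-.035,0,.03;python3 - <<'E'
from fit import *
t=cams.get_image("top");s=cams.get_image("scene")
J=[.5164,.2168,1.3452]
o=robot.get_obs();p=o["position"];print(p)
L=[tw(J,np.array(q)/1e3) for q in ([[-95,36,22],[40,36,22]],[[-95,-36,22],[40,-36,22]],[[-95,46,22],[40,46,22]],[[-95,-46,22],[40,-46,22]])]
def draw(c,im,x,y,k=2.8):
    im=cv2.resize(im[y:y+140,x:x+140],None,fx=k,fy=k,interpolation=2)
    for l in L: cv2.polylines(im,[((proj(c,l)-[x,y]+.5)*k).round().astype(np.int32)],False,(0,0,255),1)
    return im
cv2.imwrite("pics/v6.png",np.hstack([draw("top",t,150,150),draw("scene",s,150,120)]))
E
```

```text
clock: 12.85
position: [0.5086, 0.1812, 0.0781]
tool_rot: [0.783, 0.622, -0.001, -0.001]
force: [-0.9, -0.1, -0.7]
width: 0.652
t 12.85 p [0.5086 0.1812 0.0781] f [-0.9 -0.1 -0.7] w 0.652 q [-0.28  0.66 -0.18  1.93  0.2   0.57 -0.81]
jig [-0.0364 -0.0004  0.0781] yaw 1.3432 tilt 0.15
j:-.035,0,.03 cm [ 0.15 -0.03  4.81] rv [-0.003  0.001 -0.002]
[0.50751184 0.18060168 0.07731576]
```

View pics/v6.png

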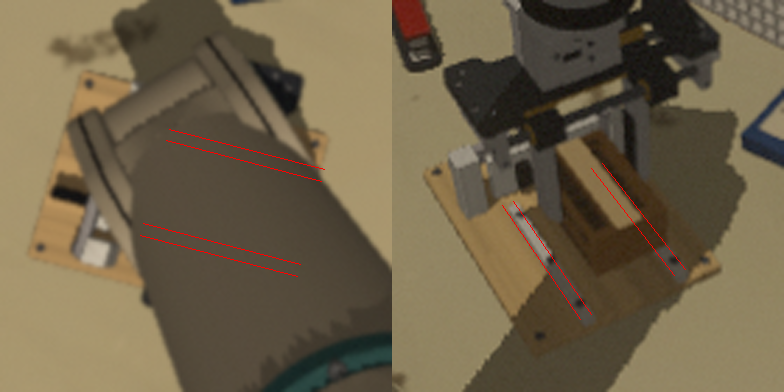

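```bash
python3 -m handwheel '[[[255,0.1,0,2,0,0,0],[255,0.1,0,4,0,0,0],[255,0.1,0,4.6,0,0,0],[255,0.1,0,4.8,0,0,0],[255,0.1,0,4.8,0,0,0]]]'; python3 go.py j:-.035,0,.03 j:0.005,0,.03
```

```text
clock: 13.58
position: [0.5081, 0.1813, 0.03]
tool_rot: [0.783, 0.622, -0.002, -0.001]
force: [1.6, -0.1, -1.5]
width: 0.652
t 13.575 p [0.5081 0.1813 0.03  ] f [ 1.6 -0.1 -1.5] w 0.652 q [-0.3   0.74 -0.15  1.96  0.22  0.47 -0.84]
jig [-0.0364  0.0002  0.03  ] yaw 1.3421 tilt 0.26
j:-.035,0,.03 cm [ 0.14  0.02 -0.  ] rv [-0.004  0.002 -0.003]
j:0.005,0,.03 cm [ 4.14  0.   -0.01] rv [-0.004  0.002 -0.003]
```

```bash
python3 -m handwheel '[[[255,0.7,0,0.1,0,0,-0.003],[255,1.4,0,0.1,0,0,-0.003],[255,2,0,0.1,0,0,-0.003],[255,2.6,0,0.1,0,0,-0.003],[255,2.6,0,0.1,0,0,-0.003]]]'; python3 go.py
```

```text
clock: 14.2
position: [0.5138, 0.2048, 0.0295]
tool_rot: [0.783, 0.623, -0.003, -0.0]
force: [-2.4, -7.0, 9.1]
width: 0.65
t 14.2 p [0.5138 0.2048 0.0295] f [-2.4 -7.   9.1] w 0.65 q [-0.34  0.75 -0.15  1.92  0.21  0.49 -0.86]
jig [-0.0123 -0.0002  0.0295] yaw 1.3441 tilt 0.39
```

```bash
python3 -m handwheel '[[[255,0.4,0,0,0,0,0],[255,0.8,0,0,0,0,0],[255,1,0,0,0,0,0],[255,1,0,0,0,0,0],[255,1,0,0,0,0,0]]]'; python3 go.py
```

```text
clock: 14.82
position: [0.5153, 0.211, 0.0298]
tool_rot: [0.783, 0.622, -0.006, 0.001]
force: [-1.9, -8.7, 8.2]
width: 0.651
t 14.825 p [0.5153 0.211  0.0298] f [-1.9 -8.7  8.2] w 0.651 q [-0.35  0.76 -0.14  1.9   0.21  0.51 -0.87]
jig [-0.0059 -0.0002  0.0298] yaw 1.3423 tilt 0.7
```

```bash
python3 -m handwheel '[[[255,0.5,0,-0.05,0,0,0],[255,1,0,-0.05,0,0,0],[255,1.2,0,-0.05,0,0,0],[255,1.2,0,-0.05,0,0,0],[255,1.2,0,-0.05,0,0,0]]]'; python3 go.py j:.005,0,.03
```

```text
clock: 15.45
position: [0.517, 0.2182, 0.0301]
tool_rot: [0.784, 0.621, -0.009, 0.003]
force: [-1.9, -9.3, 6.7]
width: 0.655
t 15.45 p [0.517  0.2182 0.0301] f [-1.9 -9.3  6.7] w 0.655 q [-0.37  0.76 -0.14  1.88  0.21  0.53 -0.88]
jig [ 0.0015 -0.0002  0.0301] yaw 1.3401 tilt 1.12
j:.005,0,.03 cm [ 0.35 -0.03  0.01] rv [-0.007  0.018 -0.005]
```

```bash
python3 -m handwheel '[[[255,0.4,0,-0.05,-0.007,0.018,-0.005],[255,0.8,0,-0.05,-0.007,0.018,-0.005],[255,1.1,0,-0.05,-0.007,0.018,-0.005],[255,1.1,0,-0.05,-0.007,0.018,-0.005],[255,1.1,0,-0.05,-0.007,0.018,-0.005]]]'; python3 go.py j:.005,0,.03
```

```text
clock: 16.08
position: [0.5178, 0.222, 0.0297]
tool_rot: [0.784, 0.621, -0.005, 0.002]
force: [-1.9, -11.4, 5.0]
width: 0.653
t 16.075 p [0.5178 0.222  0.0297] f [ -1.9 -11.4   5. ] w 0.653 q [-0.37  0.76 -0.14  1.89  0.21  0.52 -0.88]
jig [ 0.0054 -0.0002  0.0297] yaw 1.341 tilt 0.66
j:.005,0,.03 cm [-0.04 -0.02 -0.03] rv [-0.003  0.011 -0.004]
```

```bash
python3 -m handwheel '[[[255,0.5,0,-0.05,-0.003,0.015,-0.006],[255,0.9,0,-0.05,-0.003,0.015,-0.006],[255,1.3,0,-0.05,-0.003,0.015,-0.006],[255,1.3,0,-0.05,-0.003,0.015,-0.006],[255,1.3,0,-0.05,-0.003,0.015,-0.006]]]'; python3 go.py j:.005,0,.03
```

```text
clock: 16.7
position: [0.5175, 0.2236, 0.0292]
tool_rot: [0.784, 0.621, -0.007, 0.002]
force: [-4.7, -19.0, 8.8]
width: 0.653
t 16.7 p [0.5175 0.2236 0.0292] f [ -4.7 -19.    8.8] w 0.653 q [-0.37  0.76 -0.14  1.88  0.21  0.52 -0.89]
jig [0.0069 0.0005 0.0292] yaw 1.3409 tilt 0.84
j:.005,0,.03 cm [-0.19  0.05 -0.07] rv [-0.006  0.014 -0.004]
```

```bash
python3 - <<'E'
from fit import *
s=cams.get_image("scene");t=cams.get_image("top")
J=[.5164,.2168,1.3452]
P=tw(J,[[-.0005+a*.0505,b*.031,.052] for a,b in((-1,-1),(-1,1),(1,1),(1,-1))])
x,y,k=170,130,6
def d(c,im,x,y,w,k):
    im=cv2.resize(im[y:y+w,x:x+w],None,fx=k,fy=k,interpolation=2)
    return im,((proj(c,P)-[x,y]+.5)*k).round().astype(np.int32)
im,q=d("scene",s,165,130,95,6);cv2.polylines(im,[q],True,(0,0,255),1)
cv2.imwrite("pics/v7.png",im)
E
python3 go.py
```

```text
t 16.8 p [0.5175 0.2236 0.0293] f [ -4.2 -18.7   9. ] w 0.649 q [-0.37  0.76 -0.14  1.88  0.21  0.52 -0.89]
jig [0.0069 0.0005 0.0293] yaw 1.3409 tilt 0.84
```

View pics/v7.png

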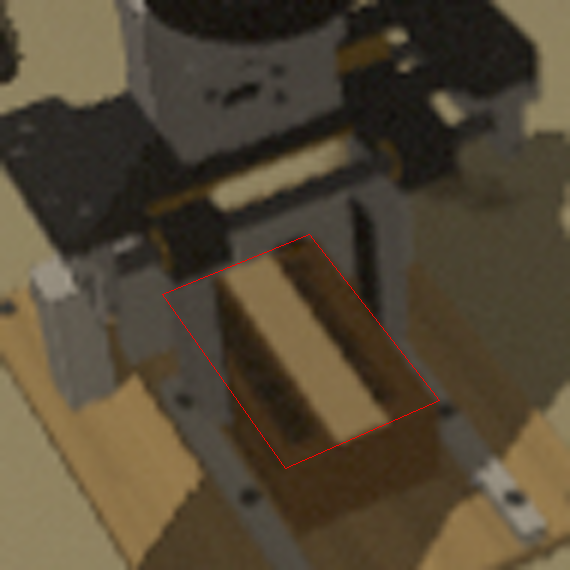

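```bash
python3 -m handwheel '[[[255,1.3,-0.05,-0.1,-0.003,0.014,-0.005],[255,1.4,-0.05,-0.1,-0.003,0.014,-0.005],[255,1.5,-0.05,-0.1,-0.003,0.014,-0.005],[255,1.5,-0.05,-0.1,-0.003,0.014,-0.005],[255,1.5,-0.05,-0.1,-0.003,0.014,-0.005]]]'; python3 go.py
```

```text
clock: 17.42
position: [0.5174, 0.2243, 0.0292]
tool_rot: [0.784, 0.62, -0.011, 0.004]
force: [-3.9, -22.9, 10.3]
width: 0.651
t 17.425 p [0.5174 0.2243 0.0292] f [ -3.9 -22.9  10.3] w 0.651 q [-0.38  0.77 -0.14  1.87  0.21  0.54 -0.89]
jig [0.0075 0.0007 0.0292] yaw 1.3386 tilt 1.29
```

Run:
```python
from h import *
for i in range(3): cams.get_image("scene")
o=robot.get_obs();print(o["position"].round(4),o["force"].round(1),abs(o["joint_vel"]).max().round(4))
robot.close_job()
```

```text
[0.5174 0.2243 0.0292] [ -3.6 -23.7  11.1] 0.0024
the job is handed in; nothing more can be done
```

I turned the turnbutton level behind the shut gate. Then I laid the small carton in the channel, pressed it against the plunger, and handed the job in at about 17.6 s, still gripping and pressing.

**Last checks before hand-in**
- **At rest and gripped:** the arm was still, with the jaws about 61 mm apart on the carton.
- **Pressing force:** about 24 N along the channel. I estimate 8–12 N of that reached the stop pads, after taking off the plunger spring and floor friction.
- **Home on the pads:** the last scene picture showed the carton's outline matching the computed home position. A further push then raised the force by 4 N for only 0.6 mm of travel.
- **Alignment:** the tool was within 1 mm of mid channel, about 0.007 rad off the channel line and about 1.3° (0.02 rad) tilted.
- **Turnbutton:** it looked level in the picture taken after I let go of its pin, and the gate held under the press.

**Not measured or imperfect**
- The pad force, plunger travel and joint angles were not read directly. I inferred them from the pictures, arm positions and wrist force.
- About 10 N presses the carton down on the channel floor.
- The fingers slid a few millimetres on the pin at the end of its turn.
- I did not re-measure the larger carton and the other things at the end. I kept clear of them and noticed no contact.

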